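Lay out a bicycle hub's parts around its shell for reassembly

ROBOT

A 7-joint arm with a two-finger parallel gripper is mounted at the origin on the work surface. World frame = base frame: x ahead of the robot, y to its left, z up, the work surface at z = 0. Lengths are in mm, angles in rad, forces in N, time in s.
With the tool pointing down it reaches from about 400 to 875 mm from the base axis. Payload 4.4 kg.
Tool frame: the origin (TCP) lies midway between the tips of the shut fingers; the grasp point (between the pads) lies 19 mm behind it; z points along the fingers, y is the line along which they close (so a half turn about z gives the same grasp; the last joint's range is limited). The gripper opens to 85 mm and grips with 20 to 120 N. Pads are 22 mm wide; open, the fingers measure 114 mm over their backs; the gripper's body (76 mm by 85 mm) begins 54 mm behind the grasp point. The pads swing forward as they close: fully open they stand 13 mm farther back than shut.
Start: joints at [1.185, 0.628, 0.038, 1.517, -0.027, 0.996, -0.02], TCP at [204.373, -617.049, 231.313] pointing down, gripper open.
Joint ranges: [-3.06, 3.06], [-0.37, 2.12], [-1.25, 1.32], [0.18, 2.47], [-1.1, 4.24], [0.23, 1.98], [-2.94, 2.94]. Speed limits (rad/s): [2.57, 2.57, 3.14, 3.14, 3.14, 3.14, 3.14].

INTERFACE

Orientations are given as [roll, pitch, yaw] about the fixed x, y, z axes, in that order (R = Rz(yaw) Ry(pitch) Rx(roll)).
In Python, from cell import monitor, cams, ctrl gives the robot as it stands.
- The arm moves only by the tool drive_tool, never from a script. Its argument "motion" is a list of rows, each an object with "fingers": the opening, from 0 (shut) to 1 (fully open); "linear": the shift along the tool's x, y, z in m, a list of three; "twist": the turn about the tool's z in rad. In form: [{"fingers": fingers, "linear": [x, y, z], "twist": twist}, ...]. A call has 1 to 5 rows; each row shifts and turns the commanded pose from where the row before left it, along the tool's axes as they then stand; what a row does not reach is not made up. A row lasts 1/12 s, in which the tool goes at most 41.7 mm and 7.16 degrees, less where a joint would pass 70% of its speed; a pose out of reach is approached as far as the arm can. A call with a gripper value outside its range is refused whole. The fingers move at their own pace and stop on an object; the grip force is fixed at half the most. Time passes only in rows, so rows that do not move let the fingers close. It gives the time, the measured TCP pose, the force, the opening and the grip force at its end, in the units of the state.
- monitor.read_state(): the state, without advancing time (a new reading comes with each control period).
- cams.get_image(name): name is "scene" or "top"; returns a dict with "color" (480x640x3 uint8, blue, green, red), "K" (3x3 intrinsics, pixels), "R" (3x3) and "t" (3): a world point X has camera coordinates R X + t. Camera axes: x right, y down, z forward; pixel columns grow to the right and rows downward; lengths in mm; the calibration is good to about 2 mm. A picture is of the moment at which its call begins. There is no depth.
- ctrl.finish_job(): hands the job in; it is judged then, once.
The state is a dict: "clock": time; "qpos": joint angles; "qd": joint speeds; "tau": joint torques, N m; "eef_pos": TCP position; "tool_rot": TCP orientation; "force": force on the tool from outside, world axes, zero at the start; "torque": the same for the moment, N m; "width": finger opening in mm; "gripper_force": force on a finger pad.
Only numpy, scipy, OpenCV 4.12 (cv2) and the standard library are available. Lean on these libraries where they do the work, as an engineer would, in place of code of your own. Each camera call takes 0.05 s, during which the arm holds its last target. There are 200 camera calls.

TASK

Lay the rear hub's parts out around the red hub shell in the order they go back on, leaving a gap of about 3 cm between neighbours: in line with the shell's axis, the new blue-sealed bearing beyond its black (brake) end and the red end cap beyond that bearing; beyond its steel-toothed (drive) end the silver freehub body, standing upright, with the black lockring lying flat and centred on top of it. Lay the thru-axle behind the shell (on the side away from the robot), parallel to it and centred on it, its lever end towards the brake end. Leave the rusty old bearing, the cone wrench and the cassette where they are.

Things in the scene. Friction and masses are not known exactly. Their poses are not given: they have to be found in the camera images.
- hub: Red hub shell in a plywood cradle, fixed. Origin on the mat's top (z = 0.003 m, all lies on this mat) under its middle. y: along its axis from the drive end (steel toothed ring, y = -42 mm) to the brake end (black ring, y = +42); x: away from the robot. Axis 36 mm above the mat. Flanges: 62 mm diameter (y = -23), 56 mm (y = +24). Top 67 mm above the mat; cradle within 32 mm of the axis
- bearing: New cartridge bearing: bright steel ring with blue seals, 28 mm in diameter, 8 mm thick, lying flat, loose, 25 g. Origin: centre of its underside; z up
- end_cap: Red end cap, loose, standing with its wide part down, 15 g: 22 mm in diameter for its lower 10 mm, then a nose 16 mm in diameter, 16 mm tall in all. Origin: centre of its underside; z up
- freehub: Silver splined freehub body with a dark collar at its foot, loose, standing upright, 90 g: 35 mm in diameter, 36 mm tall; its top is a flat ring for the lockring to lie on. Origin: centre of its underside; z up
- lockring: Black lockring, loose, lying flat, 20 g: 34 mm in diameter, 7 mm thick, flat above and below, bore 21 mm. Origin: centre of its underside; z up
- thru_axle: Thru-axle lying flat, loose, 80 g: silver rod 12 mm in diameter along y, threaded tip at y = -82 mm; at y = 70 to 88 a black head 12 mm high with a black lever pointing 54 mm along +x. Origin under the rod's axis, 3 mm from mid-length; centre of mass at y = +18, x = +5 mm. Grip across the rod. It starts within 0.35 rad of the world y axis, head to the robot's left (+y)
- axle_lever (a point): Centre of the thru-axle's head, where the lever starts: x = 0, y = 79 mm, z = 6 mm in the thru-axle's frame
- old_bearing: Old bearing, rusty brown all over, 28 mm in diameter, 8 mm thick, lying flat, loose. Not to be used. Origin: centre of its underside
- cone_wrench: Flat steel wrench with a blue grip, 188 mm long along its y, 32 mm wide, 6 mm thick, loose; stays where it is. Origin: centre of its underside
- cassette: Cassette of seven sprockets lying with the largest down, 110 mm in diameter, 39 mm tall, loose; stays where it is. Origin: centre of its underside

How it is judged (in metres and radians):
At the end, for the whole second after the job is handed in: Bearing, cap and freehub upright on the mat within 12 mm of the hub's axis line, gaps 3 cm (+-14 mm); lockring flat on the freehub within 8 mm of centre; axle behind, 3 cm gap (+-14 mm), parallel within 0.17 rad, centred within 20 mm, head to the brake end; all at rest (x of bearing in the frame of hub between -0.012 and 0.012 m and y of bearing in the frame of hub between 0.072 and 0.101 m and z of bearing in the frame of hub between -0.003 and 0.003 m and angle between each of bearing, end_cap, freehub, lockring's own z axis and vertical below 0.1 rad and x of end_cap in the frame of hub between -0.012 and 0.012 m and y of end_cap in the frame of hub above 0.11 m and z of end_cap in the frame of hub between -0.003 and 0.003 m and horizontal distance between bearing and end_cap between 0.041 and 0.07 m and x of freehub in the frame of hub between -0.012 and 0.012 m and y of freehub in the frame of hub between -0.104 and -0.075 m and z of freehub in the frame of hub between -0.003 and 0.003 m and horizontal distance between lockring and freehub below 0.008 m and z of lockring in the frame of freehub between 0.033 and 0.039 m and x of thru_axle in the frame of hub between 0.053 and 0.082 m and y of thru_axle in the frame of hub between -0.02 and 0.02 m and z of thru_axle in the frame of hub between -0.003 and 0.004 m and angle between the y axis of thru_axle and the y axis of hub, either way round below 0.17 rad and y of axle_lever in the frame of hub above 0.04 m and linear speed of each of bearing, end_cap, freehub, lockring, thru_axle below 0.02 m/s); the robot touches nothing.
It fails at once if the old bearing is moved by more than 25 mm (distance of old_bearing from where it was at the start of the episode above 0.025 m).
It fails at once if the cone wrench is moved by more than 25 mm (distance of cone_wrench from where it was at the start of the episode above 0.025 m).
It fails at once if the cassette is moved by more than 25 mm (distance of cassette from where it was at the start of the episode above 0.025 m).
It also fails if it takes over 106 s, if anything falls off the work surface, if the arm or the gripper's body presses on something with over 40 N, if the wrist force passes 120 N, or if a joint passes its speed limit or range.

## Working session

There is one attempt and no reset: what is moved stays moved. The work goes in short steps, Python scripts to look and compute and a tool call to move; the robot and the scene stay as the last step left them, time stands still between calls to the robot, and variables do not carry over. Pictures are saved under pics/ and viewed, at most 14 in all, crops included, and the job is handed in when it is done.

Besides the shell and the picture viewer there is one more tool, called after "Call:" as name([rows], argument=value, ...), one row to a line, values as JSON. drive_tool: Moves the arm, as the interface text tells. Its arguments: {"type":"object","properties":{"motion":{"type":"array"}},"required":["motion"]}

```bash
ls; mkdir -p pics
python3 - <<'E'
from cell import monitor, cams
import cv2
for n in("scene","top"):
    im=cams.get_image(n); cv2.imwrite(f"pics/{n}0.png",im["color"]); print(n,im["K"],im["R"],im["t"])
s=monitor.read_state();print({k:s[k] for k in("clock","eef_pos","tool_rot","width")})
E
```

```text
pics
scene [[514.19990709   0.         309.70357247]
 [  0.         514.19990709 239.10812016]
 [  0.           0.           1.        ]] [[ 0.01334758  0.99989875  0.00493311]
 [ 0.61540061 -0.00432626 -0.78820262]
 [-0.78810147  0.01355643 -0.61539604]] [ -45.43060359 -298.32922818 1494.81945363]
top [[548.79440638   0.         320.22267887]
 [  0.         548.79440638 234.77003727]
 [  0.           0.           1.        ]] [[-0.0176238  -0.99982615  0.00608865]
 [-0.98722477  0.01643656 -0.15848375]
 [ 0.15835612 -0.00880395 -0.98734281]] [ 47.34878283 534.02352328 920.16771818]
{'clock': 0.1, 'eef_pos': array([ 204.19843322, -616.52487398,  230.48279403]), 'tool_rot': array([-3.13991649e+00,  1.43333624e-05,  3.19795338e-01]), 'width': 85.41964765861233}
```

View pics/top0.png

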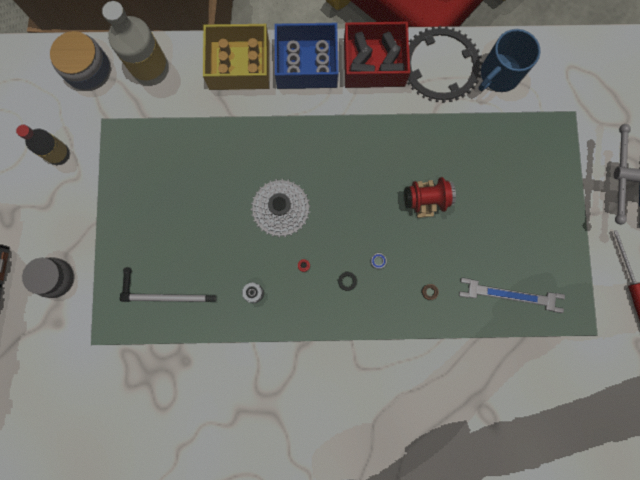

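View pics/scene0.png

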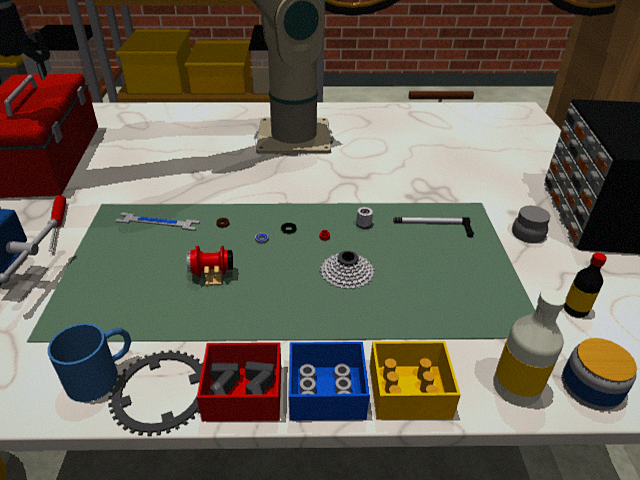

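Both views show the mat. In the top view the hub is at (430,196) with its black end to the left (+y). The bearing is at (378,261), lockring (347,281), cap (304,266), freehub (252,292), axle rod (125–215,297), old bearing (430,292), cassette (280,208). Next I measure them.

```bash
cat > h.py <<'E'
import numpy as np, cv2
from cell import monitor, cams
def ray(im,u,v,z):
    d=im["R"].T@np.linalg.inv(im["K"])@np.array([u,v,1.]); c=-im["R"].T@im["t"]
    return c+d*(z-c[2])/d[2]
def proj(im,X):
    p=im["K"]@(im["R"]@np.array(X,float)+im["t"]); return p[:2]/p[2]
def blobs(im,zs=(3,),minA=25):
    c=im["color"].astype(int); lab=cv2.cvtColor(im["color"],cv2.COLOR_BGR2LAB).astype(int)
    ref=np.median(lab[130:330,110:570].reshape(-1,3),0)
    m=((np.abs(lab-ref)*[.6,1,1]).sum(2)>11).astype(np.uint8)
    n,L,st,ce=cv2.connectedComponentsWithStats(m)
    return m,[(st[i],ce[i]) for i in range(1,n) if minA<st[i][4]<6000]
E
python3 - <<'E'
from h import *
im=cams.get_image("top"); np.save("top.npy",im,allow_pickle=True)
m,b=blobs(im)
for s,c in b:
    if 100<c[0]<590 and 115<c[1]<340: print(s,c.round(1),ray(im,*c,3)[:2].round(1))
C=im["color"][160:320,100:580]; M=cv2.cvtColor(m[160:320,100:580]*255,cv2.COLOR_GRAY2BGR)
C=cv2.convertScaleAbs(C,alpha=2)
a=cv2.resize(C[85:150,110:350],None,fx=3.3,fy=3.3,interpolation=3)
h=cv2.resize(C[10:65,290:370],None,fx=4.9,fy=4.9,interpolation=3)
x=cv2.resize(C[100:155,10:130],None,fx=3.2,fy=3.2,interpolation=3)
o=np.zeros((600,800,3),np.uint8)
o[:a.shape[0],:a.shape[1]]=a
o[225:225+h.shape[0],:h.shape[1]]=h; o[225:225+x.shape[0],405:405+x.shape[1]]=x
Mm=cv2.resize(M,(384,128)); o[420:548,405:789]=Mm
cv2.imwrite("pics/a.png",o)
E
```

```text
[ 397  176   59   44 1788] [426.8 197.6] [ 607.4 -160.5]
[ 250  179   61   58 2600] [280.1 207.5] [593.1 110.8]
[370 253  17  17 206] [378.  260.8] [491.5 -66.1]
[297 259  14  14 150] [303.5 265.3] [485.6  69.2]
[119 267  98  36 966] [158.2 293.2] [439.8 330.2]
[337 271  21  20 238] [347.1 280.7] [456.4  -9.1]
[ 459  278  106   35 1170] [512.  294.9] [ 425.8 -305.2]
[242 282  23  22 382] [252.9 292.7] [437.8 160.6]
[421 284  18  17 216] [429.3 291.7] [ 434.1 -156.6]
```

View pics/a.png

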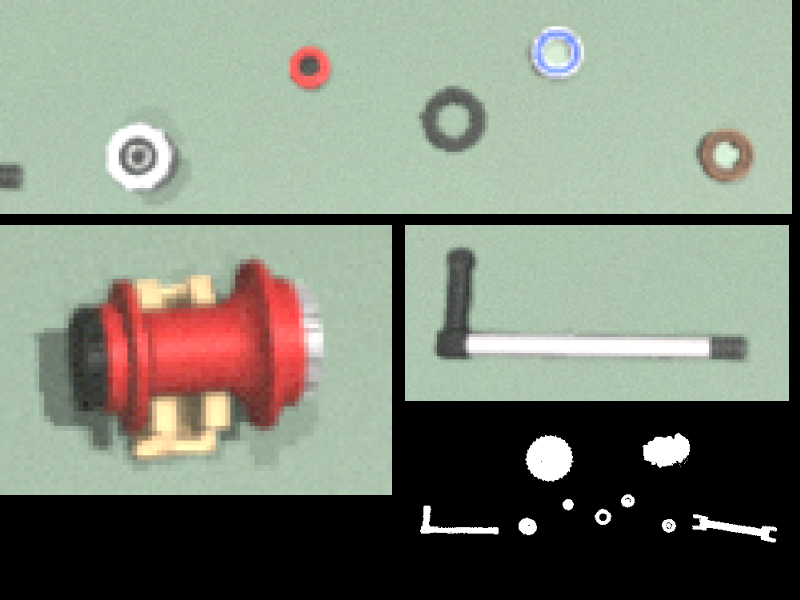

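Top-view crops are clear. The hub's axis tilts slightly (left flange lower in the picture). The rod is nearly horizontal with its lever pointing up (+x), and each small part is a clean blob.

```bash
cat >> h.py <<'E'
def redmask(im):
    c=im["color"].astype(int); return ((c[:,:,2]>45)&(c[:,:,2]>1.9*np.maximum(c[:,:,0],c[:,:,1])))
E
python3 - <<'E'
from h import *
T=cams.get_image("top"); S=cams.get_image("scene")
m,b=blobs(T)
for n,z,(u,v) in [("bearing",8,(378,261)),("cap",12,(303.5,265)),("lock",7,(347,281)),("old",8,(429,292)),("cass",15,(280,208))]:
    s,c=min(b,key=lambda q:np.hypot(q[1][0]-u,q[1][1]-v)); print(n,c.round(1),ray(T,*c,z)[:2].round(1))
# freehub: bright top ring
g=T["color"].min(2); q=np.argwhere(g[275:310,235:270]>100)[:,::-1]+[235,275]; (c,r)=cv2.minEnclosingCircle(q.astype(np.float32)); print("freehub top",c,r*1.7,q.mean(0),ray(T,*c,39)[:2],ray(T,*q.mean(0),39)[:2])
# scene blobs
cS=S["color"]
lab=cv2.cvtColor(cS,cv2.COLOR_BGR2LAB).astype(int); ref=np.median(lab[300:330,100:480].reshape(-1,3),0)
mS=((np.abs(lab-ref)*[.5,1,1]).sum(2)>12).astype(np.uint8); n,L,st,ce=cv2.connectedComponentsWithStats(mS)
for i in range(1,n):
    if 30<st[i][4]<5000 and 100<ce[i][0]<500 and 205<ce[i][1]<300: print("S",st[i],ce[i].round(1),ray(S,*ce[i],8)[:2].round(1))
# hub
for im,box,nm in((T,(395,465,170,225),"top"),(S,(180,245,235,295),"scene")):
    x0,x1,y0,y1=box; r=redmask(im)
    print(nm)
    for u in range(x0,x1):
        w=np.flatnonzero(r[y0:y1,u])+y0
        if len(w): print((u,w[0],w[-1]),end=" ")
# rod
g=T["color"].min(2); q=np.argwhere(g[285:308,130:208]>75)[:,::-1]+[130,285]
P=np.array([ray(T,*p,9)[:2] for p in q]); l=cv2.fitLine(P.astype(np.float32),2,0,.01,.01).ravel(); print("\nrod",l)
s,c=[x for x in b if abs(x[1][0]-158)<5][0]; print(s,"tip",ray(T,s[0]+s[2],298,9)[:2],"headend",ray(T,s[0],298,9)[:2])
E
```

```text
bearing [378.  260.8] [490.9 -65.6]
cap [303.4 265.3] [484.7  69. ]
lock [347.  280.8] [455.9  -8.8]
old [429.3 291.7] [ 433.8 -155.6]
cass [280.1 207.6] [590.5 110. ]
freehub top (251.7142791748047, 292.28570556640625) 17.680446815490722 [251.24038462 291.79807692] [436.5236775 158.4374068] [437.37835585 159.25840959]
S [356 207  18  23 352] [364.3 218.1] [418.9 163.2]
S [115 212  85  19 648] [157.5 221. ] [ 427.1 -300.6]
S [215 217  15  12 128] [222.3 222.5] [ 433.8 -155.2]
S [393 216  81  22 660] [437.1 221.9] [434.8 324.9]
S [280 222  17  13 154] [288.3 228.1] [455.8  -7.7]
S [319 228  11  14 118] [324.2 234.8] [480.3  70.3]
S [255 232  14  12 129] [261.3 238. ] [490.6 -64.8]
S [ 186  245   53   43 1668] [210.6 266.8] [ 583.8 -160.5]
S [ 319  251   56   39 1605] [346.8 270.3] [596.5 111.1]
top
(410, np.int64(187), np.int64(188)) (411, np.int64(187), np.int64(193)) (412, np.int64(186), np.int64(207)) (413, np.int64(185), np.int64(207)) (414, np.int64(182), np.int64(207)) (415, np.int64(182), np.int64(207)) (416, np.int64(183), np.int64(205)) (417, np.int64(184), np.int64(211)) (41
[... 2047 characters left out ...]
4(268)) (213, np.int64(253), np.int64(266)) (214, np.int64(253), np.int64(265)) (215, np.int64(252), np.int64(265)) (216, np.int64(252), np.int64(265)) (217, np.int64(252), np.int64(265)) (218, np.int64(252), np.int64(265)) (219, np.int64(251), np.int64(266)) (220, np.int64(248), np.int64(268)) (221, np.int64(246), np.int64(271)) (222, np.int64(246), np.int64(273)) (223, np.int64(246), np.int64(274)) (224, np.int64(250), np.int64(271)) (225, np.int64(250), np.int64(270)) (226, np.int64(250), np.int64(269)) (227, np.int64(250), np.int64(269)) 
rod [1.7321391e-02 9.9984998e-01 4.3423706e+02 3.1034488e+02]
[119 267  98  36 960] tip [429.15902474 223.69407627] headend [432.18078938 397.79918872]
```

Run:
```python
from h import *
ims=[cams.get_image("top") for _ in range(6)]; T=ims[0]
S=[cams.get_image("scene") for _ in range(4)]
def f(im,L): 
    a=np.mean([i["color"].astype(float) for i in L],0); return a[:,:,2]-np.maximum(a[:,:,0],a[:,:,1]),a
def edges(r,u,y0,y1):
    col=r[y0:y1,u]; h=col.max()*.45; w=np.flatnonzero(col>h); a,b=w[0],w[-1]
    return y0+a-(col[a]-h)/(col[a]-col[a-1]), y0+b+(col[b]-h)/(col[b]-col[b+1])
def wd(im,u,v,z=39): return ray(im,u,v,z)[:2]
for im,L,us,y0,y1,nm in((T,ims,range(422,435),172,222,"top"),(S[0],S,range(205,218),238,285,"scene")):
    r,a=f(im,L); E=np.array([edges(r,u,y0,y1) for u in us])
    for k,e in(("up",E[:,0]),("lo",E[:,1]),("mid",E.mean(1))):
        p=np.polyfit(list(us),e,1); d=wd(im,us[-1],np.polyval(p,us[-1]))-wd(im,us[0],np.polyval(p,us[0])); 
        print(nm,k,p.round(3),"dx/dy",(d[0]/d[1]).round(3),"resid",np.std(e-np.polyval(p,us)).round(2))
r,a=f(T,ims)
A=wd(T,416,196.5);B=wd(T,442.2,193.7); print("flanges",A,B,np.linalg.norm(A-B),(A-B)[0]/(A-B)[1],(A+B)/2)
A=wd(T,404.2,197.5);B=wd(T,455.5,193.2); print("ends",A,B,np.linalg.norm(A-B),(A-B)[0]/(A-B)[1],(A+B)/2)
A=wd(S[0],223,260.);B=wd(S[0],197,261); print("S flanges",A,B,np.linalg.norm(A-B),(A-B)[0]/(A-B)[1],(A+B)/2)
print(a[185:212,398:412].max(2).astype(int))
```

```text
top up [-8.60000e-02  2.23416e+02] dx/dy -0.072 resid 0.05
top lo [-8.50000e-02  2.39439e+02] dx/dy -0.07 resid 0.07
top mid [-8.60000e-02  2.31428e+02] dx/dy -0.071 resid 0.03
scene up [-4.00000e-02  2.60845e+02] dx/dy -0.056 resid 0.06
scene lo [-3.80000e-02  2.71947e+02] dx/dy -0.051 resid 0.12
scene mid [-3.90000e-02  2.66396e+02] dx/dy -0.053 resid 0.08
flanges [ 601.5364792  -133.73870968] [ 605.89212228 -180.76425384] 47.22682956131957 -0.09262291710525711 [ 603.71430074 -157.25148176]
ends [ 600.05392242 -112.61382531] [ 606.42179815 -204.58093355] 92.18730302336814 -0.0692407954574695 [ 603.23786029 -158.59737943]
S flanges [ 599.59489856 -130.8071144 ] [ 602.20470158 -180.63535155] 49.896535836824725 -0.05237598518179692 [ 600.89980007 -155.72123298]
[[96 95 95 95 92 92 92 93 91 90 90 86 77 70]
 [96 96 96 96 93 91 90 83 66 64 62 64 73 85]
 [96 95 96 95 94 89 82 56 39 35 36 42 69 95]
 [96 96 96 96 96 87 68 35 25 29 30 35 62 94]
 [96 96 95 97 94 82 50 30 28 30 27 32 60 97]
 [96 93 97 95 94 79 39 27 32 28 30 30 47 85]
 [89 76 75 75 74 62 33 25 28 31 32 30 38 80]
 [70 63 61 63 
[... 186 characters left out ...]
33 27 28 34 45 46 46 57]
 [63 61 63 63 61 53 37 27 27 35 43 43 41 48]
 [63 62 63 61 61 53 37 27 30 33 40 36 38 43]
 [65 62 62 63 61 53 38 28 28 30 36 35 34 43]
 [64 62 62 62 61 55 41 26 26 32 29 29 29 41]
 [64 61 62 62 61 58 46 29 28 28 29 29 31 43]
 [64 62 63 62 64 59 50 29 27 27 31 30 29 37]
 [66 61 62 61 62 61 51 32 28 28 29 31 30 35]
 [81 63 62 62 62 61 53 33 29 28 27 30 30 35]
 [88 64 62 61 62 60 51 35 28 28 28 29 29 36]
 [87 64 61 62 63 62 57 45 30 27 30 26 28 40]
 [88 65 61 63 63 63 60 47 36 33 32 33 37 47]
 [89 65 62 62 62 61 59 51 47 47 47 47 46 49]
 [95 82 65 61 61 63 59 50 52 51 51 52 50 50]
 [96 94 82 66 63 63 63 59 53 54 51 51 49 51]
 [96 97 93 89 88 89 88 85 78 72 56 50 52 53]]
```

Call:
drive_tool([
  {"fingers": 0.8,"linear": [0,0,0],"twist": -0.12},
  {"fingers": 0.8,"linear": [0,0,0],"twist": -0.12},
  {"fingers": 0.8,"linear": [0,0,0],"twist": -0.12},
  {"fingers": 0.8,"linear": [0,0,0],"twist": -0.12},
  {"fingers": 0.8,"linear": [0,0,0],"twist": -0.12},
])

```text
clock: 1.17
eef_pos: [204.3, -617.1, 231.4]
tool_rot: [3.142, 0.0, 0.926]
force: [0.3, -0.6, 0.2]
width: 68.4
gripper_force: 0.0
```

Call:
drive_tool([
  {"fingers": 0.8,"linear": [0,0,0],"twist": -0.12},
  {"fingers": 0.8,"linear": [0,0,0],"twist": -0.12},
  {"fingers": 0.8,"linear": [0,0,0],"twist": -0.12},
  {"fingers": 0.8,"linear": [0,0,0],"twist": -0.12},
  {"fingers": 0.8,"linear": [0,0,0],"twist": -0.12},
])

```text
clock: 1.58
eef_pos: [204.3, -617.1, 231.4]
tool_rot: [-3.142, 0.0, 1.526]
force: [0.4, 0.1, 0.6]
width: 68.3
gripper_force: 0.0
```

Call:
drive_tool([
  {"fingers": 0.8,"linear": [0.034,0.0233,0],"twist": -0.045},
  {"fingers": 0.8,"linear": [0.034,0.0233,0],"twist": 0},
  {"fingers": 0.8,"linear": [0.034,0.0233,0],"twist": 0},
  {"fingers": 0.8,"linear": [0.034,0.0233,0],"twist": 0},
  {"fingers": 0.8,"linear": [0.034,0.0233,0],"twist": 0},
])

```text
clock: 2.0
eef_pos: [324.1, -447.3, 231.5]
tool_rot: [3.141, 0.0, 1.564]
force: [0.2, 0.1, 0.1]
width: 68.5
gripper_force: 0.0
```

Call:
drive_tool([
  {"fingers": 0.8,"linear": [0.034,0.0233,0],"twist": 0},
  {"fingers": 0.8,"linear": [0.034,0.0233,0],"twist": 0},
  {"fingers": 0.8,"linear": [0.034,0.0233,0],"twist": 0},
  {"fingers": 0.8,"linear": [0.034,0.0233,0],"twist": 0},
  {"fingers": 0.8,"linear": [0.034,0.0233,0],"twist": 0},
])

```text
clock: 2.42
eef_pos: [441.8, -278.0, 231.7]
tool_rot: [3.141, 0.001, 1.564]
force: [0.4, 0.2, 0.5]
width: 68.7
gripper_force: 0.0
```

Call:
drive_tool([
  {"fingers": 0.8,"linear": [0.039,0,0.012],"twist": 0},
  {"fingers": 0.8,"linear": [0.039,0,0.012],"twist": 0},
  {"fingers": 0.8,"linear": [0.039,0,0.012],"twist": 0},
  {"fingers": 0.8,"linear": [0.039,0,0.012],"twist": 0},
  {"fingers": 0.8,"linear": [0.039,0,0.012],"twist": 0},
])

```text
clock: 2.83
eef_pos: [442.1, -83.1, 171.2]
tool_rot: [3.14, 0.0, 1.564]
force: [0.7, 0.7, 0.4]
width: 68.6
gripper_force: 0.0
```

Call:
drive_tool([
  {"fingers": 0.8,"linear": [0.039,0,0.012],"twist": 0},
  {"fingers": 0.8,"linear": [0.039,0,0.012],"twist": 0},
  {"fingers": 0.8,"linear": [0.039,0,0.012],"twist": 0},
  {"fingers": 0.8,"linear": [0.039,0,0.012],"twist": 0},
  {"fingers": 0.8,"linear": [0.039,0,0.012],"twist": 0},
])

```text
clock: 3.25
eef_pos: [443.4, 112.2, 111.0]
tool_rot: [3.141, -0.0, 1.564]
force: [1.0, -0.0, 0.5]
width: 68.3
gripper_force: 0.0
```

Call:
drive_tool([
  {"fingers": 0.8,"linear": [0.024,-0.0032,0],"twist": -0.007},
  {"fingers": 0.8,"linear": [0.023,-0.0032,0.015],"twist": 0},
  {"fingers": 0.8,"linear": [0,0,0.03],"twist": 0},
  {"fingers": 0.8,"linear": [0,0,0.03],"twist": 0},
  {"fingers": 0.8,"linear": [0,0,0.029],"twist": 0},
])

```text
clock: 3.67
eef_pos: [436.6, 157.1, 15.9]
tool_rot: [-3.141, 0.005, 1.573]
force: [0.3, -1.0, 0.4]
width: 68.5
gripper_force: 0.0
```

Call:
drive_tool([
  {"fingers": 0.8,"linear": [0,0,0],"twist": 0},
  {"fingers": 0.2,"linear": [0,0,0],"twist": 0},
  {"fingers": 0.2,"linear": [0,0,0],"twist": 0},
  {"fingers": 0.2,"linear": [0,0,0],"twist": 0},
  {"fingers": 0.2,"linear": [0,0,0],"twist": 0},
])

```text
clock: 4.08
eef_pos: [438.2, 156.3, 19.3]
tool_rot: [3.139, 0.003, 1.571]
force: [-1.5, 0.7, 5.3]
width: 32.9
gripper_force: 59.4
```

Call:
drive_tool([
  {"fingers": 0.2,"linear": [0,0,0],"twist": 0},
  {"fingers": 0.2,"linear": [0,0,0],"twist": 0},
  {"fingers": 0.2,"linear": [0,0,0],"twist": 0},
])

```text
clock: 4.33
eef_pos: [438.2, 156.4, 19.3]
tool_rot: [3.139, 0.003, 1.571]
force: [-0.3, 0.2, 7.5]
width: 32.8
gripper_force: 59.5
```

Call:
drive_tool([
  {"fingers": 0.2,"linear": [0,0,-0.03],"twist": 0},
  {"fingers": 0.2,"linear": [0,0,-0.035],"twist": 0},
  {"fingers": 0.2,"linear": [0,0,-0.035],"twist": 0},
  {"fingers": 0.2,"linear": [-0.02,0.008,0],"twist": 0},
  {"fingers": 0.2,"linear": [-0.035,0.0152,0],"twist": 0},
])

```text
clock: 4.75
eef_pos: [461.7, 106.0, 121.4]
tool_rot: [3.135, -0.001, 1.579]
force: [1.3, -0.1, -1.6]
width: 33.1
gripper_force: 60.0
```

Call:
drive_tool([
  {"fingers": 0.2,"linear": [-0.035,0.0147,0],"twist": 0},
  {"fingers": 0.2,"linear": [-0.035,0.0147,0],"twist": 0},
  {"fingers": 0.2,"linear": [-0.035,0.0147,0],"twist": 0},
  {"fingers": 0.2,"linear": [-0.035,0.0147,0],"twist": 0},
  {"fingers": 0.2,"linear": [-0.035,0.0147,0],"twist": 0},
])

```text
clock: 5.17
eef_pos: [534.7, -75.4, 119.7]
tool_rot: [3.14, 0.004, 1.571]
force: [1.3, 0.1, -0.6]
width: 33.1
gripper_force: 60.0
```

Call:
drive_tool([
  {"fingers": 0.2,"linear": [-0.035,0.0147,0],"twist": 0},
  {"fingers": 0.2,"linear": [-0.035,0.0147,0],"twist": 0},
  {"fingers": 0.2,"linear": [-0.035,0.0147,0],"twist": 0},
  {"fingers": 0.2,"linear": [-0.035,0.0147,0],"twist": 0},
  {"fingers": 0.2,"linear": [-0.02,0.0147,0],"twist": 0},
])

```text
clock: 5.58
eef_pos: [607.3, -239.8, 120.1]
tool_rot: [3.141, 0.007, 1.566]
force: [-0.2, -0.9, -1.1]
width: 32.9
gripper_force: 60.0
```

Call:
drive_tool([
  {"fingers": 0.2,"linear": [0,0,0],"twist": 0},
  {"fingers": 0.2,"linear": [0,0,0],"twist": 0},
])

```text
clock: 5.75
eef_pos: [607.8, -235.0, 119.6]
tool_rot: [3.14, 0.004, 1.569]
force: [-0.3, 1.1, -1.5]
width: 32.6
gripper_force: 60.0
```

Call:
drive_tool([
  {"fingers": 0.2,"linear": [-0.013,0.001,0],"twist": 0},
  {"fingers": 0.2,"linear": [0,0,0.035],"twist": 0},
  {"fingers": 0.2,"linear": [0,0,0.035],"twist": 0},
  {"fingers": 0.2,"linear": [0,0,0.02],"twist": 0},
  {"fingers": 0.2,"linear": [0,0,0.004],"twist": 0},
])

```text
clock: 6.17
eef_pos: [605.4, -245.1, 21.6]
tool_rot: [-3.135, 0.001, 1.574]
force: [-0.7, -0.4, -1.5]
width: 33.1
gripper_force: 60.1
```

Call:
drive_tool([
  {"fingers": 0.2,"linear": [0,0,0],"twist": 0},
  {"fingers": 0.2,"linear": [0,0,0],"twist": 0},
])

```text
clock: 6.33
eef_pos: [609.9, -246.2, 26.7]
tool_rot: [3.139, 0.004, 1.573]
force: [0.5, -1.0, 0.6]
width: 32.8
gripper_force: 60.1
```

Call:
drive_tool([
  {"fingers": 0.2,"linear": [0,0,0.003],"twist": 0},
  {"fingers": 0.2,"linear": [0,0,0.002],"twist": 0},
  {"fingers": 0.2,"linear": [0,0,0.001],"twist": 0},
  {"fingers": 0.2,"linear": [0,0,0],"twist": 0},
])

```text
clock: 6.67
eef_pos: [609.1, -246.8, 19.9]
tool_rot: [3.141, 0.004, 1.572]
force: [-0.4, 0.0, -1.0]
width: 33.0
gripper_force: 60.1
```

Call:
drive_tool([
  {"fingers": 0.2,"linear": [0,0,0.001],"twist": 0},
  {"fingers": 0.2,"linear": [0,0,0],"twist": 0},
])

```text
clock: 6.83
eef_pos: [609.2, -246.9, 19.4]
tool_rot: [3.141, 0.005, 1.572]
force: [-0.7, -0.9, 4.5]
width: 32.7
gripper_force: 60.9
```

Contact. Release, then rise.

Call:
drive_tool([
  {"fingers": 0.5,"linear": [0,0,0],"twist": 0},
  {"fingers": 0.7,"linear": [0,0,0],"twist": 0},
  {"fingers": 0.7,"linear": [0,0,0],"twist": 0},
  {"fingers": 0.7,"linear": [0,0,-0.02],"twist": 0},
  {"fingers": 0.7,"linear": [0,0,-0.035],"twist": 0},
])

```text
clock: 7.25
eef_pos: [605.7, -245.6, 69.9]
tool_rot: [-3.134, 0.001, 1.572]
force: [-0.0, -0.8, 0.1]
width: 59.5
gripper_force: 0.0
```

Call:
drive_tool([
  {"fingers": 0.7,"linear": [0,0,-0.035],"twist": 0},
  {"fingers": 0.7,"linear": [0.036,-0.02,0],"twist": 0},
  {"fingers": 0.7,"linear": [0.036,-0.02,0],"twist": 0},
  {"fingers": 0.7,"linear": [0.036,-0.02,0],"twist": 0},
  {"fingers": 0.7,"linear": [0.036,-0.02,0],"twist": 0},
])

```text
clock: 7.67
eef_pos: [527.8, -101.2, 108.1]
tool_rot: [3.14, 0.004, 1.571]
force: [0.6, 1.1, 0.4]
width: 59.6
gripper_force: 0.0
```

Call:
drive_tool([
  {"fingers": 0.7,"linear": [0.03,-0.02,0],"twist": 0},
  {"fingers": 0.7,"linear": [0.03,-0.025,0],"twist": 0},
  {"fingers": 0.7,"linear": [0.02,-0.02,0],"twist": 0},
  {"fingers": 0.7,"linear": [0.01,-0.008,0],"twist": 0},
  {"fingers": 0.7,"linear": [0,0,0],"twist": 0},
])

```text
clock: 8.08
eef_pos: [453.4, -9.6, 107.7]
tool_rot: [-3.14, 0.003, 1.577]
force: [-0.3, -0.2, -0.4]
width: 60.0
gripper_force: 0.0
```

```bash
cat > fh.py <<'E'
from h import *
T=cams.get_image("top"); u,v=proj(T,(608.6,-246.3,39)).astype(int); print(u,v)
g=T["color"].min(2)[v-20:v+20,u-20:u+20]; q=np.argwhere(g>100)[:,::-1]+[u-20,v-20]
q=q[np.hypot(*(q-np.median(q,0)).T)<13]
c,r=cv2.minEnclosingCircle(q.astype(np.float32)); print(c,r*1.7,ray(T,*c,39)[:2],ray(T,*q.mean(0),39)[:2])
cv2.imwrite("pics/b.png",cv2.resize(cv2.convertScaleAbs(T["color"][130:330,340:540],alpha=2),None,fx=3,fy=3))
print(monitor.read_state()["eef_pos"])
E
python3 fh.py
```

```text
478 191
(480.4453125, 193.9375) 21.9195650100708 [ 604.35220136 -249.09354057] [ 608.24196126 -247.73393838]
[455.23456253 -11.25788782 107.64783541]
```

View pics/b.png

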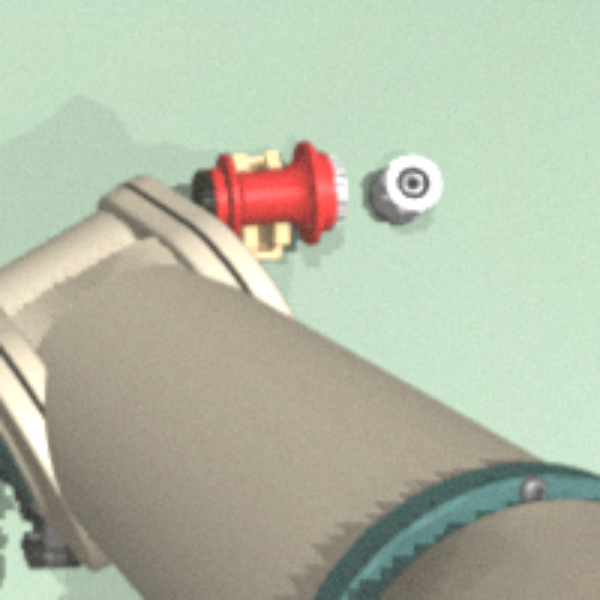

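Freehub stands upright at crop (412,183), on the hub's axis beyond the drive end, with the expected gap. Now the lockring.

Call:
drive_tool([
  {"fingers": 0.65,"linear": [0.002,0.001,0.02],"twist": 0},
  {"fingers": 0.65,"linear": [0,0,0.03],"twist": 0},
  {"fingers": 0.65,"linear": [0,0,0.03],"twist": 0},
  {"fingers": 0.65,"linear": [0,0,0.015],"twist": 0},
  {"fingers": 0.65,"linear": [0,0,0.005],"twist": 0},
])

```text
clock: 8.55
eef_pos: [456.1, -12.5, 4.7]
tool_rot: [-3.138, 0.006, 1.571]
force: [0.1, -0.3, 0.2]
width: 55.6
gripper_force: 0.0
```

Call:
drive_tool([
  {"fingers": 0.65,"linear": [0,0,0],"twist": 0},
  {"fingers": 0.65,"linear": [0,0,0],"twist": 0},
])

```text
clock: 8.72
eef_pos: [457.7, -11.7, 7.0]
tool_rot: [3.141, 0.004, 1.57]
force: [1.1, 0.2, 0.3]
width: 55.6
gripper_force: 0.0
```

Call:
drive_tool([
  {"fingers": 0.65,"linear": [0.0027,-0.0015,0.005],"twist": 0},
  {"fingers": 0.65,"linear": [0,0,0],"twist": 0},
  {"fingers": 0.2,"linear": [0,0,0],"twist": 0},
  {"fingers": 0.2,"linear": [0,0,0],"twist": 0},
  {"fingers": 0.2,"linear": [0,0,0],"twist": 0},
])

```text
clock: 9.13
eef_pos: [455.9, -8.6, 3.4]
tool_rot: [3.139, 0.005, 1.571]
force: [-0.6, -0.6, 7.7]
width: 30.3
gripper_force: 58.7
```

Call:
drive_tool([
  {"fingers": 0.2,"linear": [0,0,0],"twist": 0},
  {"fingers": 0.2,"linear": [0,0,0],"twist": 0},
  {"fingers": 0.2,"linear": [0,0,0],"twist": 0},
])

```text
clock: 9.38
eef_pos: [456.0, -8.6, 3.4]
tool_rot: [3.139, 0.005, 1.571]
force: [-1.1, -0.3, 7.0]
width: 30.4
gripper_force: 58.8
```

Call:
drive_tool([
  {"fingers": 0.2,"linear": [0,0,-0.015],"twist": 0},
  {"fingers": 0.2,"linear": [0,0,-0.03],"twist": 0},
  {"fingers": 0.2,"linear": [0,0,-0.03],"twist": 0},
  {"fingers": 0.2,"linear": [0,0,-0.025],"twist": 0},
  {"fingers": 0.2,"linear": [0,0,0],"twist": 0},
])

```text
clock: 9.8
eef_pos: [457.8, -7.6, 106.5]
tool_rot: [3.134, 0.003, 1.571]
force: [0.9, -0.4, 0.2]
width: 30.8
gripper_force: 59.4
```

```bash
cat > sc.py <<'E'
from h import *
import sys
S=cams.get_image("scene"); s=monitor.read_state(); p=proj(S,s["eef_pos"]).astype(int); print(s["eef_pos"],p,s["width"])
x,y=max(p[0]-50,0),max(p[1]-45,0)
cv2.imwrite(sys.argv[1],cv2.resize(cv2.convertScaleAbs(S["color"][y:y+70,x:x+100],alpha=2),None,fx=6,fy=6,interpolation=3))
E
python3 sc.py pics/c.png
```

```text
[457.04461463  -7.95989461 104.7143276 ] [287 191] 30.496070613185086
```

View pics/c.png

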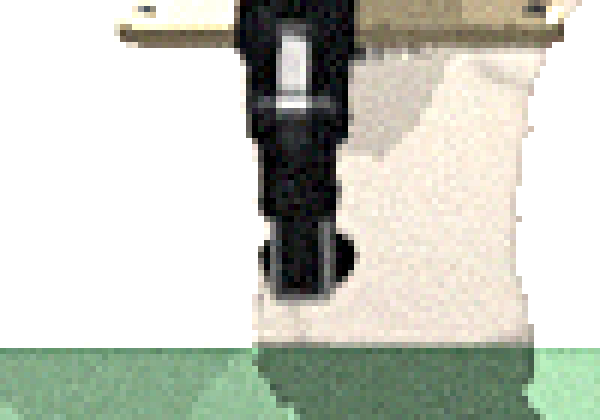

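The lockring hangs flat between the fingers (crop centre (307,258), finger centre (302)), so it sits about +1.7 mm in y from the tool.

Run:
```python
from h import *
T=cams.get_image("top"); print(ray(T,477.3,191.0,39)[:2])
C=T["color"].min(2)[176:208,462:494].astype(float)
m=(C>85).astype(np.uint8); n,L,s,c=cv2.connectedComponentsWithStats(m); print(s,c+[462,176])
cs,_=cv2.findContours(m,0,1); k=max(cs,key=cv2.contourArea); e=cv2.fitEllipse(k); print(e, ray(T,e[0][0]+462,e[0][1]+176,39)[:2])
S=cams.get_image("scene")
print(proj(S,(609,-246,39)))
C=S["color"].min(2)[225:295,150:190]; m=(C>110).astype(np.uint8); n,L,s,c=cv2.connectedComponentsWithStats(m)
for i in range(1,n):
  if s[i][4]>15: print("S",s[i],c[i]+[150,225],ray(S,*(c[i]+[150,225]),39)[:2])
```

```text
[ 609.81741134 -243.80918575]
[[  0   9  21  23 249]
 [  0   0  32  32 775]] [[470.69076305 195.69477912]
 [479.68774194 190.15225806]]
((16.137540817260742, 15.1199369430542), (34.97835159301758, 36.874290466308594), 86.3736801147461) [ 609.57360283 -245.29399691]
[162.30345179 263.46305632]
S [30  0 10  4 28] [185.35714286 226.07142857] [ 488.54664427 -223.14613649]
S [36 29  4  9 25] [187.72 257.96] [ 592.93991994 -200.1182127 ]
S [  5  33  18  12 109] [163.76146789 263.39449541] [ 608.81918295 -243.24819475]
```

Call:
drive_tool([
  {"fingers": 0.2,"linear": [-0.02,0.012,0],"twist": 0},
  {"fingers": 0.2,"linear": [-0.034,0.022,0],"twist": 0},
  {"fingers": 0.2,"linear": [-0.034,0.022,0],"twist": 0},
  {"fingers": 0.2,"linear": [-0.034,0.022,0],"twist": 0},
  {"fingers": 0.2,"linear": [-0.034,0.022,0],"twist": 0},
])

```text
clock: 10.37
eef_pos: [555.0, -165.3, 101.3]
tool_rot: [-3.139, 0.003, 1.572]
force: [1.7, 0.5, -0.1]
width: 30.8
gripper_force: 59.4
```

Call:
drive_tool([
  {"fingers": 0.2,"linear": [-0.034,0.022,0],"twist": 0},
  {"fingers": 0.2,"linear": [-0.03,0.018,0],"twist": 0},
  {"fingers": 0.2,"linear": [-0.017,0.012,0],"twist": 0},
  {"fingers": 0.2,"linear": [0,0,0],"twist": 0},
  {"fingers": 0.2,"linear": [0,0,0],"twist": 0},
])

```text
clock: 10.78
eef_pos: [606.4, -245.3, 100.9]
tool_rot: [-3.139, 0.003, 1.57]
force: [0.6, 1.8, -0.2]
width: 30.7
gripper_force: 59.5
```

Call:
drive_tool([
  {"fingers": 0.2,"linear": [0,0,0.02],"twist": 0},
  {"fingers": 0.2,"linear": [0,0,0.02],"twist": 0},
  {"fingers": 0.2,"linear": [0,0,0.01],"twist": 0},
  {"fingers": 0.2,"linear": [0,0,0],"twist": 0},
  {"fingers": 0.2,"linear": [0,0,0],"twist": 0},
])

```text
clock: 11.2
eef_pos: [606.7, -243.4, 52.7]
tool_rot: [-3.14, 0.003, 1.574]
force: [0.1, 0.1, -1.0]
width: 30.5
gripper_force: 59.5
```

Call:
drive_tool([
  {"fingers": 0.2,"linear": [-0.0016,0.0025,0.004],"twist": 0},
  {"fingers": 0.2,"linear": [0,0,0.004],"twist": 0},
  {"fingers": 0.2,"linear": [0,0,0.002],"twist": 0},
  {"fingers": 0.2,"linear": [0,0,0],"twist": 0},
  {"fingers": 0.2,"linear": [0,0,0],"twist": 0},
])

```text
clock: 11.62
eef_pos: [609.9, -246.6, 43.5]
tool_rot: [3.141, 0.004, 1.572]
force: [-0.1, 0.5, 0.6]
width: 30.1
gripper_force: 59.5
```

Call:
drive_tool([
  {"fingers": 0.2,"linear": [0,0,0.0015],"twist": 0},
  {"fingers": 0.2,"linear": [0,0,0],"twist": 0},
])

```text
clock: 11.78
eef_pos: [609.9, -246.5, 41.8]
tool_rot: [3.141, 0.004, 1.572]
force: [-0.7, -0.3, 0.1]
width: 30.4
gripper_force: 59.5
```

Call:
drive_tool([
  {"fingers": 0.2,"linear": [0.001,0,0.001],"twist": 0},
  {"fingers": 0.2,"linear": [0,0,0],"twist": 0},
])

```text
clock: 11.95
eef_pos: [609.8, -245.2, 40.7]
tool_rot: [3.141, 0.004, 1.572]
force: [-0.0, -0.4, -0.5]
width: 30.9
gripper_force: 59.5
```

Call:
drive_tool([
  {"fingers": 0.2,"linear": [0,0,0.001],"twist": 0},
  {"fingers": 0.2,"linear": [0,0,0],"twist": 0},
])

```text
clock: 12.12
eef_pos: [609.8, -245.4, 39.7]
tool_rot: [3.141, 0.004, 1.572]
force: [0.7, 0.2, -0.6]
width: 30.4
gripper_force: 59.5
```

Call:
drive_tool([
  {"fingers": 0.2,"linear": [0,0,0.001],"twist": 0},
  {"fingers": 0.2,"linear": [0,0,0],"twist": 0},
])

```text
clock: 12.28
eef_pos: [609.9, -245.5, 39.5]
tool_rot: [3.141, 0.004, 1.572]
force: [-2.2, -0.3, 3.8]
width: 30.9
gripper_force: 60.0
```

Call:
drive_tool([
  {"fingers": 0.6,"linear": [0,0,0],"twist": 0},
  {"fingers": 0.6,"linear": [0,0,0],"twist": 0},
  {"fingers": 0.6,"linear": [0,0,0],"twist": 0},
  {"fingers": 0.6,"linear": [0,0,-0.02],"twist": 0},
  {"fingers": 0.6,"linear": [0,0,-0.03],"twist": 0},
])

```text
clock: 12.7
eef_pos: [607.3, -244.8, 86.1]
tool_rot: [-3.136, 0.002, 1.572]
force: [0.3, 0.3, -0.4]
width: 51.0
gripper_force: 0.0
```

Call:
drive_tool([
  {"fingers": 0.65,"linear": [0.03,-0.02,-0.015],"twist": 0},
  {"fingers": 0.65,"linear": [0.036,-0.02,0],"twist": 0},
  {"fingers": 0.65,"linear": [0.036,-0.02,0],"twist": 0},
  {"fingers": 0.65,"linear": [0.036,-0.02,0],"twist": 0},
  {"fingers": 0.65,"linear": [0.025,-0.02,0],"twist": 0},
])

```text
clock: 13.12
eef_pos: [508.8, -78.7, 103.6]
tool_rot: [3.14, 0.002, 1.574]
force: [0.9, 0.8, 0.1]
width: 55.5
gripper_force: 0.0
```

Call:
drive_tool([
  {"fingers": 0.65,"linear": [0.015,-0.01,0],"twist": 0},
  {"fingers": 0.65,"linear": [0.004,-0.008,0],"twist": 0},
  {"fingers": 0.65,"linear": [0,0,0],"twist": 0},
])

```text
clock: 13.37
eef_pos: [490.3, -62.5, 103.2]
tool_rot: [-3.141, 0.004, 1.575]
force: [-0.5, 0.2, -0.1]
width: 55.3
gripper_force: 0.0
```

Run:
```python
from h import *
T=cams.get_image("top");S=cams.get_image("scene"); print(monitor.read_state()["eef_pos"])
a=cv2.resize(cv2.convertScaleAbs(T["color"][165:220,445:510],alpha=2),None,fx=6,fy=6,interpolation=3)
b=cv2.resize(cv2.convertScaleAbs(S["color"][235:290,135:200],alpha=2),None,fx=6,fy=6,interpolation=3)
cv2.imwrite("pics/d.png",np.hstack([a,b]))
```

```text
[492.5520155  -64.72266455 103.09897503]
```

View pics/d.png

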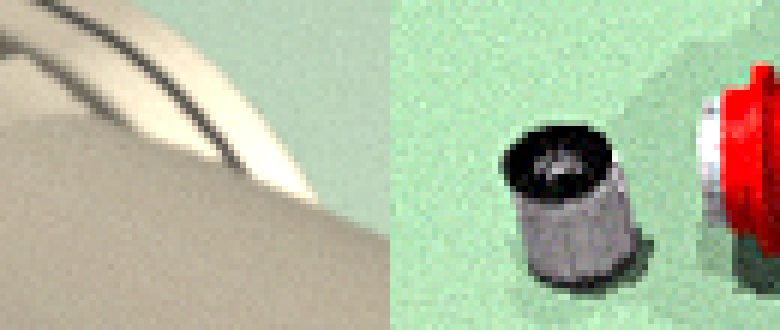

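In the scene crop the lockring lies flat on the freehub top, about 3 mm off centre at (558,163). The top view is blocked by the arm. Bearing next.

Call:
drive_tool([
  {"fingers": 0.6,"linear": [0,-0.0015,0.03],"twist": 0},
  {"fingers": 0.6,"linear": [0,0,0.035],"twist": 0},
  {"fingers": 0.6,"linear": [0,0,0.025],"twist": 0},
  {"fingers": 0.6,"linear": [0,0,0.006],"twist": 0},
  {"fingers": 0.6,"linear": [0,0,0],"twist": 0},
])

```text
clock: 13.88
eef_pos: [489.9, -64.9, 5.4]
tool_rot: [-3.139, 0.005, 1.57]
force: [-0.6, -0.2, -0.1]
width: 51.1
gripper_force: 0.0
```

Call:
drive_tool([
  {"fingers": 0.6,"linear": [0,0,0],"twist": 0},
  {"fingers": 0.6,"linear": [0,0,0],"twist": 0},
])

```text
clock: 14.05
eef_pos: [491.6, -64.1, 8.2]
tool_rot: [3.139, 0.004, 1.571]
force: [-0.1, -0.1, -0.0]
width: 50.9
gripper_force: 0.0
```

Call:
drive_tool([
  {"fingers": 0.6,"linear": [-0.0005,0,0.005],"twist": 0},
  {"fingers": 0.6,"linear": [0,0,0],"twist": 0},
  {"fingers": 0.1,"linear": [0,0,0],"twist": 0},
  {"fingers": 0.1,"linear": [0,0,0],"twist": 0},
  {"fingers": 0.1,"linear": [0,0,0],"twist": 0},
])

```text
clock: 14.47
eef_pos: [490.7, -64.4, 3.1]
tool_rot: [3.14, 0.005, 1.572]
force: [-1.3, -0.8, 9.7]
width: 24.7
gripper_force: 60.9
```

Call:
drive_tool([
  {"fingers": 0.1,"linear": [0,0,0],"twist": 0},
  {"fingers": 0.1,"linear": [0,0,0],"twist": 0},
  {"fingers": 0.1,"linear": [0,0,0],"twist": 0},
])

```text
clock: 14.72
eef_pos: [490.7, -64.4, 3.1]
tool_rot: [3.14, 0.005, 1.572]
force: [-0.1, 0.0, 9.1]
width: 25.0
gripper_force: 60.8
```

Call:
drive_tool([
  {"fingers": 0.1,"linear": [0,0,-0.02],"twist": 0},
  {"fingers": 0.1,"linear": [0,0,-0.03],"twist": 0},
  {"fingers": 0.1,"linear": [-0.001,0.015,0],"twist": 0},
  {"fingers": 0.1,"linear": [-0.001,0.03,0],"twist": 0},
  {"fingers": 0.1,"linear": [-0.002,0.03,0],"twist": 0},
])

```text
clock: 15.13
eef_pos: [565.7, -68.2, 53.3]
tool_rot: [3.141, 0.004, 1.572]
force: [0.6, 0.9, -0.1]
width: 24.7
gripper_force: 59.0
```

Call:
drive_tool([
  {"fingers": 0.1,"linear": [-0.002,0.02,0],"twist": 0},
  {"fingers": 0.1,"linear": [0,0.011,0],"twist": 0},
  {"fingers": 0.1,"linear": [0,0,0.02],"twist": 0},
  {"fingers": 0.1,"linear": [0,0,0.01],"twist": 0},
  {"fingers": 0.1,"linear": [0,0,0],"twist": 0},
])

```text
clock: 15.55
eef_pos: [593.7, -70.3, 19.9]
tool_rot: [-3.137, 0.004, 1.572]
force: [-0.6, 0.8, -0.3]
width: 24.6
gripper_force: 59.0
```

Call:
drive_tool([
  {"fingers": 0.1,"linear": [0,0,0],"twist": 0},
  {"fingers": 0.1,"linear": [0,0,0],"twist": 0},
])

```text
clock: 15.72
eef_pos: [595.9, -69.9, 22.5]
tool_rot: [3.141, 0.004, 1.572]
force: [-0.1, 0.7, 0.3]
width: 25.0
gripper_force: 59.0
```

Call:
drive_tool([
  {"fingers": 0.1,"linear": [0,0.0005,0.008],"twist": 0},
  {"fingers": 0.1,"linear": [0,0,0.004],"twist": 0},
  {"fingers": 0.1,"linear": [0,0,0.003],"twist": 0},
  {"fingers": 0.1,"linear": [0,0,0],"twist": 0},
  {"fingers": 0.1,"linear": [0,0,0],"twist": 0},
])

```text
clock: 16.13
eef_pos: [596.6, -70.1, 6.9]
tool_rot: [-3.142, 0.004, 1.572]
force: [0.3, 1.0, -0.0]
width: 24.4
gripper_force: 59.0
```

Call:
drive_tool([
  {"fingers": 0.1,"linear": [0,0,0.002],"twist": 0},
  {"fingers": 0.1,"linear": [0,0,0],"twist": 0},
])

```text
clock: 16.3
eef_pos: [596.7, -70.1, 5.0]
tool_rot: [3.141, 0.004, 1.572]
force: [-0.6, -0.3, 0.4]
width: 24.7
gripper_force: 59.0
```

Call:
drive_tool([
  {"fingers": 0.1,"linear": [0,0,0.001],"twist": 0},
  {"fingers": 0.1,"linear": [0,0,0],"twist": 0},
])

```text
clock: 16.47
eef_pos: [596.8, -70.1, 4.1]
tool_rot: [3.141, 0.004, 1.572]
force: [-0.0, -0.6, -0.9]
width: 24.7
gripper_force: 59.0
```

Call:
drive_tool([
  {"fingers": 0.1,"linear": [0,0,0.001],"twist": 0},
  {"fingers": 0.1,"linear": [0,0,0],"twist": 0},
  {"fingers": 0.5,"linear": [0,0,0],"twist": 0},
  {"fingers": 0.5,"linear": [0,0,0],"twist": 0},
  {"fingers": 0.5,"linear": [0,0,0],"twist": 0},
])

```text
clock: 16.88
eef_pos: [596.7, -70.2, 3.1]
tool_rot: [3.141, 0.004, 1.572]
force: [0.9, 0.5, 0.5]
width: 42.5
gripper_force: 0.0
```

Call:
drive_tool([
  {"fingers": 0.5,"linear": [0,0,-0.02],"twist": 0},
  {"fingers": 0.5,"linear": [0,0,-0.035],"twist": 0},
  {"fingers": 0.5,"linear": [0,0,-0.02],"twist": 0},
  {"fingers": 0.5,"linear": [0.025,-0.02,0],"twist": 0},
  {"fingers": 0.5,"linear": [0.03,-0.024,0],"twist": 0},
])

```text
clock: 17.3
eef_pos: [555.1, -17.1, 79.2]
tool_rot: [3.136, 0.005, 1.565]
force: [0.1, 1.5, -0.5]
width: 42.7
gripper_force: 0.0
```

Call:
drive_tool([
  {"fingers": 0.5,"linear": [0.03,-0.024,0],"twist": 0},
  {"fingers": 0.5,"linear": [0.03,-0.024,0],"twist": 0},
  {"fingers": 0.5,"linear": [0.02,-0.016,0],"twist": 0},
  {"fingers": 0.5,"linear": [0.004,-0.004,0],"twist": 0},
  {"fingers": 0.5,"linear": [0,0,0],"twist": 0},
])

```text
clock: 17.72
eef_pos: [483.4, 71.1, 77.9]
tool_rot: [-3.141, 0.004, 1.577]
force: [0.2, -0.2, 0.4]
width: 42.8
gripper_force: 0.0
```

Run:
```python
from h import *
T=cams.get_image("top");S=cams.get_image("scene"); print(monitor.read_state()["eef_pos"])
a=cv2.resize(cv2.convertScaleAbs(T["color"][150:270,280:500],alpha=2),None,fx=3.5,fy=3.5,interpolation=3)
b=cv2.resize(cv2.convertScaleAbs(S["color"][210:290,140:360],alpha=2),None,fx=3.5,fy=3,interpolation=3)
cv2.imwrite("pics/e.png",np.vstack([a[:340],b]))
```

```text
[485.44794939  68.32313373  77.6241815 ]
```

View pics/e.png

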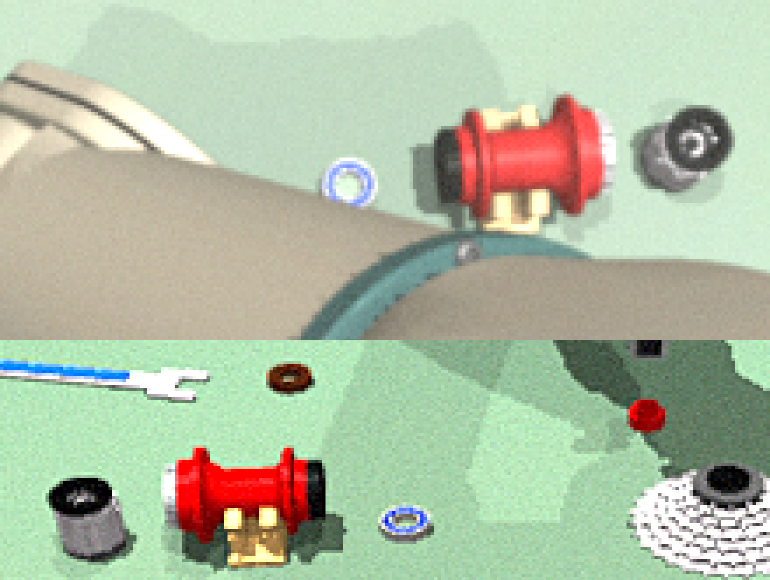

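Bearing lies flat in line with the hub (top crop (349,184)); the lockring sits on the freehub at (700,138) and the scene view agrees. Now the cap.

Call:
drive_tool([
  {"fingers": 0.5,"linear": [0.0007,-0.001,0.025],"twist": 0},
  {"fingers": 0.5,"linear": [0,0,0.03],"twist": 0},
  {"fingers": 0.5,"linear": [0,0,0.013],"twist": 0},
  {"fingers": 0.5,"linear": [0,0,0],"twist": 0},
  {"fingers": 0.5,"linear": [0,0,0],"twist": 0},
])

```text
clock: 18.23
eef_pos: [484.1, 68.2, 9.0]
tool_rot: [-3.141, 0.005, 1.57]
force: [0.6, 0.4, 1.3]
width: 43.0
gripper_force: 0.0
```

Call:
drive_tool([
  {"fingers": 0.5,"linear": [0,0,0],"twist": 0},
])

```text
clock: 18.32
eef_pos: [484.7, 68.9, 10.1]
tool_rot: [3.14, 0.004, 1.57]
force: [0.5, 0.1, 0.6]
width: 42.6
gripper_force: 0.0
```

Run:
```python
from h import *
T=cams.get_image("top");S=cams.get_image("scene"); print(monitor.read_state()["eef_pos"])
o=np.array([602.5,-157.5]); ey=np.array([-.068,.9977]); ex=np.array([.9977,.068])
for n,im,u,v,z in(("bear",T,379.7,202.6,10),("bearS",S,140+406/3.5,210+(521-340)/3,9),("lock",T,480,189.4,46),("lockS",S,140+81/3.5,210+(497-340)/3,46)):
    p=ray(im,u,v,z)[:2]; print(n,p,ex@(p-o),ey@(p-o))
```

```text
[484.76468155  69.18392068  10.49306434]
bear [597.83851657 -72.12419278] 1.1547928721482927 85.49642373546642
bearS [596.30703867 -68.94234843] -0.15679721373290967 88.77509033864915
lock [ 610.98021496 -246.65959689] 2.3978578747437966 -89.53118443840462
lockS [ 613.87261689 -242.17948541] 5.588254861458856 -85.2580605423468
```

Call:
drive_tool([
  {"fingers": 0.5,"linear": [0,0,0.005],"twist": 0},
  {"fingers": 0.5,"linear": [0,0,0.002],"twist": 0},
  {"fingers": 0.5,"linear": [0,0,0],"twist": 0},
  {"fingers": 0.1,"linear": [0,0,0],"twist": 0},
  {"fingers": 0.1,"linear": [0,0,0],"twist": 0},
])

```text
clock: 18.83
eef_pos: [483.9, 69.6, 3.3]
tool_rot: [3.14, 0.004, 1.572]
force: [-3.5, -0.7, 24.4]
width: 19.8
gripper_force: 46.6
```

Call:
drive_tool([
  {"fingers": 0.1,"linear": [0,0,0],"twist": 0},
  {"fingers": 0.1,"linear": [0,0,0],"twist": 0},
  {"fingers": 0.1,"linear": [0,0,0],"twist": 0},
  {"fingers": 0.1,"linear": [0,0,0],"twist": 0},
])

```text
clock: 19.17
eef_pos: [483.8, 69.6, 3.4]
tool_rot: [3.14, 0.004, 1.572]
force: [-2.1, -0.4, 8.7]
width: 18.7
gripper_force: 59.5
```

Call:
drive_tool([
  {"fingers": 0.1,"linear": [0,0,-0.02],"twist": 0},
  {"fingers": 0.1,"linear": [0,0,-0.035],"twist": 0},
  {"fingers": 0.1,"linear": [-0.01,0.014,0],"twist": 0},
  {"fingers": 0.1,"linear": [-0.023,0.03,0],"twist": 0},
  {"fingers": 0.1,"linear": [-0.023,0.03,0],"twist": 0},
])

```text
clock: 19.58
eef_pos: [558.3, 14.2, 59.0]
tool_rot: [3.14, 0.003, 1.575]
force: [0.7, 0.9, 0.7]
width: 19.0
gripper_force: 58.7
```

Call:
drive_tool([
  {"fingers": 0.1,"linear": [-0.02,0.025,0],"twist": 0},
  {"fingers": 0.1,"linear": [-0.0085,0.01,0],"twist": 0},
  {"fingers": 0.1,"linear": [0,0,0.025],"twist": 0},
  {"fingers": 0.1,"linear": [0,0,0.01],"twist": 0},
  {"fingers": 0.1,"linear": [0,0,0],"twist": 0},
])

```text
clock: 20.0
eef_pos: [590.0, -15.0, 20.4]
tool_rot: [-3.136, 0.004, 1.572]
force: [-0.4, 0.2, -0.3]
width: 18.7
gripper_force: 58.8
```

Call:
drive_tool([
  {"fingers": 0.1,"linear": [0,0,0],"twist": 0},
  {"fingers": 0.1,"linear": [0,0,0],"twist": 0},
])

```text
clock: 20.17
eef_pos: [592.5, -13.8, 23.5]
tool_rot: [3.141, 0.003, 1.573]
force: [0.4, -0.7, -0.4]
width: 18.9
gripper_force: 58.8
```

Call:
drive_tool([
  {"fingers": 0.1,"linear": [-0.001,0,0.008],"twist": 0},
  {"fingers": 0.1,"linear": [0,0,0.005],"twist": 0},
  {"fingers": 0.1,"linear": [0,0,0.003],"twist": 0},
  {"fingers": 0.1,"linear": [0,0,0],"twist": 0},
  {"fingers": 0.1,"linear": [0,0,0],"twist": 0},
])

```text
clock: 20.58
eef_pos: [592.5, -15.9, 6.7]
tool_rot: [-3.142, 0.004, 1.572]
force: [-0.3, -0.5, -0.1]
width: 18.8
gripper_force: 58.8
```

Call:
drive_tool([
  {"fingers": 0.1,"linear": [0,0,0.002],"twist": 0},
  {"fingers": 0.1,"linear": [0,0,0],"twist": 0},
])

```text
clock: 20.75
eef_pos: [592.7, -15.9, 4.8]
tool_rot: [3.141, 0.004, 1.572]
force: [0.2, 0.7, -0.9]
width: 19.0
gripper_force: 58.8
```

Call:
drive_tool([
  {"fingers": 0.1,"linear": [0,0,0.001],"twist": 0},
  {"fingers": 0.1,"linear": [0,0,0],"twist": 0},
])

```text
clock: 20.92
eef_pos: [592.7, -16.0, 3.8]
tool_rot: [3.141, 0.004, 1.572]
force: [0.4, 0.6, 1.1]
width: 18.7
gripper_force: 58.8
```

Call:
drive_tool([
  {"fingers": 0.1,"linear": [0,0,0.0005],"twist": 0},
  {"fingers": 0.4,"linear": [0,0,0],"twist": 0},
  {"fingers": 0.4,"linear": [0,0,0],"twist": 0},
  {"fingers": 0.4,"linear": [0,0,0],"twist": 0},
  {"fingers": 0.4,"linear": [0,0,-0.02],"twist": 0},
])

```text
clock: 21.33
eef_pos: [590.2, -16.2, 20.8]
tool_rot: [-3.136, 0.004, 1.572]
force: [-0.4, -0.3, -0.7]
width: 34.2
gripper_force: 0.0
```

Call:
drive_tool([
  {"fingers": 0.4,"linear": [0,0,-0.035],"twist": 0},
  {"fingers": 0.4,"linear": [0,0,-0.035],"twist": 0},
  {"fingers": 0.4,"linear": [0.036,-0.016,0],"twist": 0},
  {"fingers": 0.4,"linear": [0.036,-0.016,0],"twist": 0},
  {"fingers": 0.4,"linear": [0.036,-0.016,0],"twist": 0},
])

```text
clock: 21.75
eef_pos: [544.7, 92.7, 93.9]
tool_rot: [3.139, 0.003, 1.569]
force: [0.4, 1.3, 0.7]
width: 34.0
gripper_force: 0.0
```

Call:
drive_tool([
  {"fingers": 0.4,"linear": [0.036,-0.016,0],"twist": 0},
  {"fingers": 0.4,"linear": [0.036,-0.016,0],"twist": 0},
  {"fingers": 0.4,"linear": [0.036,-0.016,0],"twist": 0},
  {"fingers": 0.4,"linear": [0.036,-0.016,0],"twist": 0},
  {"fingers": 0.4,"linear": [0.036,-0.016,0],"twist": 0},
])

```text
clock: 22.17
eef_pos: [463.4, 273.9, 92.4]
tool_rot: [3.141, 0.004, 1.572]
force: [0.7, -0.1, 1.0]
width: 33.9
gripper_force: 0.0
```

Call:
drive_tool([
  {"fingers": 0.4,"linear": [0.03,-0.016,0],"twist": 0},
  {"fingers": 0.4,"linear": [0.02,-0.01,0],"twist": 0},
  {"fingers": 0.4,"linear": [0,0,0],"twist": 0.017},
  {"fingers": 0.4,"linear": [0,0,0],"twist": 0},
])

```text
clock: 22.5
eef_pos: [437.4, 323.8, 92.2]
tool_rot: [3.141, 0.003, 1.558]
force: [0.1, -1.0, 0.1]
width: 34.0
gripper_force: 0.0
```

Run:
```python
from h import *
T=cams.get_image("top");S=cams.get_image("scene"); print(monitor.read_state()["eef_pos"])
a=cv2.resize(cv2.convertScaleAbs(T["color"][150:310,110:500],alpha=2),None,fx=2,fy=2,interpolation=3)
b=cv2.resize(cv2.convertScaleAbs(S["color"][205:290,140:490],alpha=2),None,fx=2.22857,fy=2.5,interpolation=3)
cv2.imwrite("pics/f.png",np.vstack([a[:,:780],b[:,:780]]))
```

```text
[438.91830845 320.85877258  91.86019627]
```

View pics/f.png

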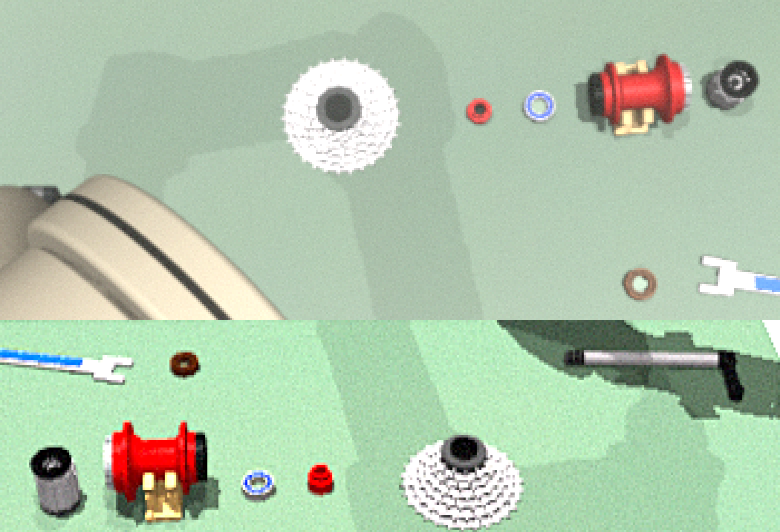

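Cap stands upright and in line beyond the bearing (top (479,110), bearing (539,105)). All parts are where intended. Now the axle.

Call:
drive_tool([
  {"fingers": 0.4,"linear": [0.005,-0.0044,0.02],"twist": 0},
  {"fingers": 0.4,"linear": [0,0,0.03],"twist": 0},
  {"fingers": 0.4,"linear": [0,0,0.02],"twist": 0},
  {"fingers": 0.4,"linear": [0,0,0.005],"twist": 0},
  {"fingers": 0.4,"linear": [0,0,0],"twist": 0},
])

```text
clock: 23.02
eef_pos: [434.1, 324.8, 15.7]
tool_rot: [-3.14, 0.007, 1.553]
force: [-0.2, 0.1, 0.2]
width: 34.1
gripper_force: 0.0
```

Call:
drive_tool([
  {"fingers": 0.4,"linear": [0,0,0],"twist": 0},
  {"fingers": 0.4,"linear": [0,0,0],"twist": 0},
])

```text
clock: 23.18
eef_pos: [435.1, 327.2, 18.2]
tool_rot: [3.14, 0.003, 1.554]
force: [0.4, 0.1, -1.0]
width: 34.1
gripper_force: 0.0
```

Call:
drive_tool([
  {"fingers": 0.4,"linear": [-0.001,-0.0005,0.008],"twist": 0},
  {"fingers": 0.4,"linear": [0,0,0.004],"twist": 0},
  {"fingers": 0.4,"linear": [0,0,0],"twist": 0},
  {"fingers": 0.0,"linear": [0,0,0],"twist": 0},
  {"fingers": 0.0,"linear": [0,0,0],"twist": 0},
])

```text
clock: 23.6
eef_pos: [433.5, 326.1, 5.1]
tool_rot: [3.141, 0.004, 1.555]
force: [-1.0, 0.2, 3.7]
width: 11.0
gripper_force: 17.1
```

Call:
drive_tool([
  {"fingers": 0.0,"linear": [0,0,0],"twist": 0},
  {"fingers": 0.0,"linear": [0,0,0],"twist": 0},
  {"fingers": 0.0,"linear": [0,0,0],"twist": 0},
  {"fingers": 0.0,"linear": [0,0,0],"twist": 0},
])

```text
clock: 23.93
eef_pos: [433.5, 326.1, 5.2]
tool_rot: [3.141, 0.004, 1.555]
force: [-0.2, -0.5, 2.8]
width: 9.4
gripper_force: 58.7
```

Call:
drive_tool([
  {"fingers": 0.0,"linear": [0,0,-0.02],"twist": 0},
  {"fingers": 0.0,"linear": [0,0,-0.03],"twist": 0},
  {"fingers": 0.0,"linear": [0,0,-0.035],"twist": 0},
  {"fingers": 0.0,"linear": [0,0,-0.025],"twist": 0},
  {"fingers": 0.0,"linear": [-0.015,0.007,0],"twist": 0},
])

```text
clock: 24.35
eef_pos: [441.1, 317.6, 120.2]
tool_rot: [3.135, -0.006, 1.559]
force: [-0.9, 1.6, -1.7]
width: 9.3
gripper_force: 58.8
```

Call:
drive_tool([
  {"fingers": 0.0,"linear": [-0.025,0.012,0],"twist": 0},
  {"fingers": 0.0,"linear": [-0.035,0.018,0],"twist": 0},
  {"fingers": 0.0,"linear": [-0.035,0.018,0],"twist": 0},
  {"fingers": 0.0,"linear": [-0.035,0.018,0],"twist": 0},
  {"fingers": 0.0,"linear": [-0.035,0.018,0],"twist": 0},
])

```text
clock: 24.77
eef_pos: [522.2, 143.2, 115.7]
tool_rot: [3.141, 0.004, 1.555]
force: [0.8, -0.0, -0.5]
width: 9.2
gripper_force: 58.8
```

Call:
drive_tool([
  {"fingers": 0.0,"linear": [-0.035,0.018,0],"twist": 0},
  {"fingers": 0.0,"linear": [-0.035,0.018,0],"twist": 0},
  {"fingers": 0.0,"linear": [-0.035,0.018,0],"twist": 0},
  {"fingers": 0.0,"linear": [-0.035,0.018,0],"twist": 0},
  {"fingers": 0.0,"linear": [-0.035,0.018,0],"twist": 0},
])

```text
clock: 25.18
eef_pos: [609.2, -33.7, 116.3]
tool_rot: [3.141, 0.004, 1.554]
force: [0.6, 0.9, -0.8]
width: 9.3
gripper_force: 58.8
```

Call:
drive_tool([
  {"fingers": 0.0,"linear": [-0.03,0.018,0],"twist": 0},
  {"fingers": 0.0,"linear": [-0.02,0.01,0],"twist": 0},
  {"fingers": 0.0,"linear": [0,0,0],"twist": -0.042},
  {"fingers": 0.0,"linear": [0,0,0],"twist": -0.042},
  {"fingers": 0.0,"linear": [0,0,0],"twist": 0},
])

```text
clock: 25.6
eef_pos: [635.7, -82.6, 116.0]
tool_rot: [-3.141, 0.003, 1.638]
force: [-0.2, 0.0, -1.2]
width: 9.2
gripper_force: 58.8
```

Call:
drive_tool([
  {"fingers": 0.0,"linear": [0,0,0],"twist": 0},
  {"fingers": 0.0,"linear": [0,0,0],"twist": 0},
])

```text
clock: 25.77
eef_pos: [635.8, -81.5, 116.6]
tool_rot: [-3.141, 0.004, 1.638]
force: [-0.9, 0.0, 0.1]
width: 9.1
gripper_force: 58.8
```

Call:
drive_tool([
  {"fingers": 0.0,"linear": [-0.028,0.015,0],"twist": 0},
  {"fingers": 0.0,"linear": [-0.0276,0.015,0],"twist": 0},
  {"fingers": 0.0,"linear": [0,0,0.01],"twist": 0},
  {"fingers": 0.0,"linear": [0,0,0],"twist": 0},
  {"fingers": 0.0,"linear": [0,0,0],"twist": 0},
])

```text
clock: 26.18
eef_pos: [668.9, -134.6, 106.2]
tool_rot: [-3.14, 0.003, 1.639]
force: [-0.1, 1.1, -0.3]
width: 9.4
gripper_force: 58.8
```

Run:
```python
from h import *
T=cams.get_image("top");S=cams.get_image("scene"); print(monitor.read_state()["eef_pos"])
a=cv2.resize(cv2.convertScaleAbs(T["color"][130:230,300:520],alpha=2),None,fx=3,fy=3,interpolation=3)
b=cv2.resize(cv2.convertScaleAbs(S["color"][205:305,120:340],alpha=2),None,fx=3,fy=3,interpolation=3)
cv2.imwrite("pics/g.png",np.vstack([a,b]))
```

```text
[ 669.50043044 -133.57668942  107.26225306]
```

View pics/g.png

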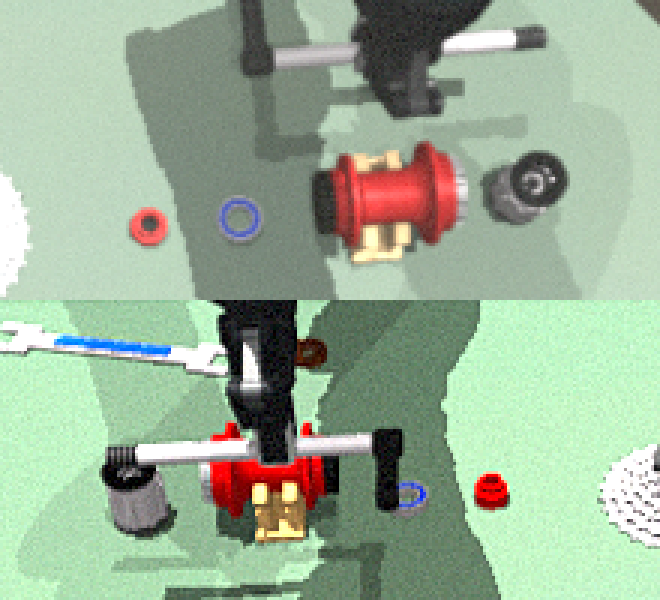

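The axle is held level, lever pointing away from the robot (+x) and head at the brake end. Lowering it.

Call:
drive_tool([
  {"fingers": 0.0,"linear": [-0.001,0,0.02],"twist": 0},
  {"fingers": 0.0,"linear": [0,0,0.025],"twist": 0},
  {"fingers": 0.0,"linear": [0,0,0.02],"twist": 0},
  {"fingers": 0.0,"linear": [0,0,0.01],"twist": 0},
  {"fingers": 0.0,"linear": [0,0,0.005],"twist": 0},
])

```text
clock: 26.7
eef_pos: [668.8, -135.5, 25.7]
tool_rot: [-3.14, 0.003, 1.64]
force: [-0.6, 0.3, -0.4]
width: 9.1
gripper_force: 58.9
```

Call:
drive_tool([
  {"fingers": 0.0,"linear": [0,0,0],"twist": 0},
  {"fingers": 0.0,"linear": [0,0,0],"twist": 0},
])

```text
clock: 26.87
eef_pos: [670.6, -136.1, 28.0]
tool_rot: [3.14, 0.004, 1.639]
force: [0.4, 0.1, -0.5]
width: 9.2
gripper_force: 58.9
```

Call:
drive_tool([
  {"fingers": 0.0,"linear": [0,0,0.01],"twist": 0},
  {"fingers": 0.0,"linear": [0,0,0.006],"twist": 0},
  {"fingers": 0.0,"linear": [0,0,0.003],"twist": 0},
  {"fingers": 0.0,"linear": [0,0,0],"twist": 0},
  {"fingers": 0.0,"linear": [0,0,0],"twist": 0},
])

```text
clock: 27.28
eef_pos: [669.7, -136.7, 7.7]
tool_rot: [-3.141, 0.004, 1.639]
force: [-0.1, 0.2, -0.3]
width: 9.3
gripper_force: 58.9
```

Call:
drive_tool([
  {"fingers": 0.0,"linear": [0,0,0.002],"twist": 0},
  {"fingers": 0.0,"linear": [0,0,0],"twist": 0},
])

```text
clock: 27.45
eef_pos: [669.8, -136.7, 5.9]
tool_rot: [3.141, 0.004, 1.639]
force: [-0.2, 0.8, -0.4]
width: 9.4
gripper_force: 58.9
```

Call:
drive_tool([
  {"fingers": 0.0,"linear": [0,0,0.001],"twist": 0},
  {"fingers": 0.0,"linear": [0,0,0],"twist": 0},
])

```text
clock: 27.62
eef_pos: [670.0, -136.8, 5.3]
tool_rot: [3.141, 0.004, 1.639]
force: [-1.0, -0.1, 1.8]
width: 9.3
gripper_force: 59.1
```

Contact. Release, rise, and retreat toward the robot's left.

Call:
drive_tool([
  {"fingers": 0.3,"linear": [0,0,0],"twist": 0},
  {"fingers": 0.3,"linear": [0,0,0],"twist": 0},
  {"fingers": 0.3,"linear": [0,0,0],"twist": 0},
  {"fingers": 0.3,"linear": [0,0,-0.015],"twist": 0},
  {"fingers": 0.3,"linear": [0,0,-0.03],"twist": 0},
])

```text
clock: 28.03
eef_pos: [666.8, -136.5, 47.4]
tool_rot: [-3.135, 0.003, 1.639]
force: [0.2, 0.2, 0.4]
width: 25.5
gripper_force: 0.0
```

Call:
drive_tool([
  {"fingers": 0.3,"linear": [0,0,-0.035],"twist": 0},
  {"fingers": 0.3,"linear": [0,0,-0.035],"twist": 0},
  {"fingers": 0.3,"linear": [0,0,-0.035],"twist": 0},
  {"fingers": 0.3,"linear": [0.03,-0.025,0],"twist": 0},
  {"fingers": 0.3,"linear": [0.03,-0.025,0],"twist": 0},
])

```text
clock: 28.45
eef_pos: [618.2, -80.6, 158.5]
tool_rot: [3.133, 0.005, 1.634]
force: [-0.7, 0.4, -1.0]
width: 25.7
gripper_force: 0.0
```

Call:
drive_tool([
  {"fingers": 0.3,"linear": [0.03,-0.025,0],"twist": 0},
  {"fingers": 0.3,"linear": [0.03,-0.025,0],"twist": 0},
  {"fingers": 0.3,"linear": [0.03,-0.025,0],"twist": 0},
  {"fingers": 0.3,"linear": [0.03,-0.025,0],"twist": 0},
  {"fingers": 0.3,"linear": [0.03,-0.025,0],"twist": 0},
])

```text
clock: 28.87
eef_pos: [479.7, 62.6, 155.2]
tool_rot: [3.14, 0.004, 1.639]
force: [0.0, 0.3, -0.2]
width: 25.5
gripper_force: 0.0
```

Call:
drive_tool([
  {"fingers": 0.3,"linear": [0.03,-0.025,0],"twist": 0},
  {"fingers": 0.3,"linear": [0.03,-0.02,0],"twist": 0},
  {"fingers": 0.3,"linear": [0.03,0,0],"twist": 0},
  {"fingers": 0.3,"linear": [0.02,0,0],"twist": 0},
  {"fingers": 0.3,"linear": [0,0,0],"twist": 0},
])

```text
clock: 29.28
eef_pos: [428.4, 174.1, 155.5]
tool_rot: [3.137, -0.001, 1.646]
force: [-0.0, 0.9, -0.5]
width: 25.5
gripper_force: 0.0
```

Call:
drive_tool([
  {"fingers": 0.3,"linear": [0,0,0],"twist": 0},
  {"fingers": 0.3,"linear": [0,0,0],"twist": 0},
  {"fingers": 0.3,"linear": [0,0,0],"twist": 0},
])

```text
clock: 29.53
eef_pos: [428.7, 166.9, 153.8]
tool_rot: [3.141, 0.005, 1.637]
force: [0.1, -0.2, -0.4]
width: 25.4
gripper_force: 0.0
```

Run:
```python
from h import *
T=cams.get_image("top");S=cams.get_image("scene")
a=cv2.resize(cv2.convertScaleAbs(T["color"][130:230,290:510],alpha=2),None,fx=3.5,fy=3,interpolation=3)
b=cv2.resize(cv2.convertScaleAbs(S["color"][205:305,120:340],alpha=2),None,fx=3.5,fy=3,interpolation=3)
cv2.imwrite("pics/i.png",np.vstack([a,b]))
m,bl=blobs(T); o=np.array([602.5,-157.5]); ey=np.array([-.068,.9977]); ex=np.array([.9977,.068])
for s,c in bl:
    if 330<c[0]<510 and 115<c[1]<310 or c[0]>280 and c[0]<360 and 190<c[1]<225:
        p=ray(T,*c,8)[:2]; print(s,c.round(1),p.round(1),(ex@(p-o)).round(1),(ey@(p-o)).round(1))
g=T["color"].min(2); q=np.argwhere(g[145:175,385:470]>70)[:,::-1]+[385,145]; n=np.array([ray(T,*p,9)[:2]-o for p in q]); l=cv2.fitLine((n@np.c_[ex,ey]).astype(np.float32),2,0,.01,.01).ravel(); print("rod hub frame",l)
```

```text
[373 138  95  35 903] [411.8 160.6] [ 677.1 -134.9] 76.0 17.5
[ 397  176   59   43 1790] [426.6 197.6] [ 606.3 -159.1] 3.7 -1.9
[ 251  179   59   58 2585] [280.1 207.6] [591.9 110.4] 7.6 268.1
[460 180  30  26 546] [474.5 192.3] [ 614.9 -248. ] 6.2 -91.1
[370 195  18  17 192] [378.8 203.3] [596.9 -70.7] 0.3 87.0
[342 199  15  14 161] [349.2 205.5] [593.7 -16.1] 0.9 141.6
[421 284  18  17 220] [429.3 291.8] [ 433.7 -155.5] -168.2 13.5
rod hub frame [ 0.0775555   0.99698806 75.71554    -8.902037  ]
```

View pics/i.png

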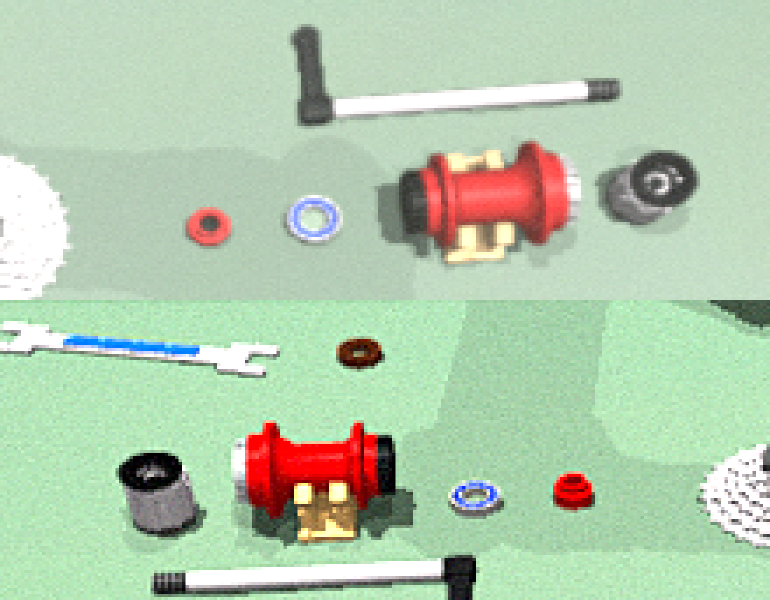

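Run:
```python
from h import *
T=cams.get_image("top");S=cams.get_image("scene")
o=np.array([602.5,-157.5]); ey=np.array([-.068,.9977]); ex=np.array([.9977,.068])
g=T["color"].min(2); m=(g>95).astype(np.uint8); m[:150]=0;m[172:]=0;m[:,:380]=0;m[:,475:]=0
n,L,s,c=cv2.connectedComponentsWithStats(m); i=1+np.argmax(s[1:,4]); print(s[i],c[i])
P=np.array([ray(T,q[1],q[0],12)[:2]-o for q in np.argwhere(L==i)])@np.c_[ex,ey]
print("rod",cv2.fitLine(P.astype(np.float32),2,0,.01,.01).ravel(), P.min(0),P.max(0))
for n,im,u,v in(("tip",T,290+620/3.5,130+89/3),("headend",T,290+297/3.5,130+110/3),("tipS",S,120+153/3.5,205+(582-300)/3),("headS",S,120+476/3.5,205+(568-300)/3)):
    p=ray(im,u,v,10)[:2]-o; print(n,ex@p,ey@p)
```

```text
[382 150  77  19 766] [416.62140992 158.84856397]
rod [6.6501454e-02 9.9778634e-01 7.7461571e+01 9.0037937e+00] [ 64.31694788 -69.17864868] [99.76289306 71.24747587]
tip 68.59544215640544 -84.86692630068379
headend 69.60215619256032 87.451986074823
tipS 68.34442430781641 -81.45152051506315
headS 68.9830787567931 88.88343448481389
```

Both views put the axle at x ≈ 69 mm, centred on the hub and parallel to it. The other parts are on the hub's axis line, and the arm is clear of everything, so I hand in.

```bash
python3 -c "
from cell import ctrl
print(ctrl.finish_job())"
```

```text
the job is handed in; nothing more can be done
None
```

The job is handed in with all five parts laid out around the hub in order. By my last camera measurements everything was within the limits, but the hand-in returned no verdict.

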